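# Switch on the desk power console behind its push-to-open lid

## Task

Switch on the sockets in the wider of the two grey desk consoles: press down on the front edge of its lid and let go, so that the spring pops the lid ajar by itself, then push the lid back with a finger until it rests fully open, and press down the raised end of the rocker switch inside so that it tips over and stays. It is all fingertip work, nothing needs gripping: leave the narrower console shut, do not lift or push about the loose things on the desk, and end clear of everything.

Things in the scene. Friction and masses are not known exactly. Their poses are not given: they have to be found in the camera images.
- power_box: Wider console, fixed: grey open box with aluminium lid, 150 (x, depth) x 240 (y, width) mm, walls 8 mm thick, 66 high; 84 high with the lid shut. Origin: centre of underside. x points from its front (robot's side) to its back, z up. Inside, a black deck 36 mm above the desk carries the rocker in the +y half, round white sockets in the -y half, a pin on y = 0 and a catch at the -y end.
- power_lid (a joint): Angle of the wide lid about its back edge, rad: 0 shut and caught, negative pressed in (stop at -0.045), positive open. Pressed 3 to 6 mm at the front (about 6 N) the catch frees; when let go, a spring plunger throws the lid to about 0.8, where it rests, not catching again. Then it swings freely: short of upright (1.57) it falls back to 0.8, past upright it falls to its stop at 1.9 and stays.
- power_lid_front (a point): Middle of the upper front edge of the wide lid, where to press (5 to 35 mm back from the edge); moves with the lid, 84 mm above the desk when shut. The lid is a flat aluminium plate 150 x 240 x 10 mm, 0.22 kg, reaching 150 mm back from here to the hinge; shut, its underside is 8 mm above the walls.
- power_lid_hinge (a point): Middle of the hinge line of the wide console's lid, on the back edge, 74 mm above the desk, at the lid's underside; fixed. The hinge line runs along the console's y. Under the lid, 20 mm behind its front edge and 30 mm from its -y end, hangs a steel catch stud 16 mm long; the rest of the underside is flat.
- rocker (a joint): Tip angle of the rocker switch, rad: 0 off (front end, towards the console's front, raised), 0.44 on (front end down, stop). It is stiff (about 2 N at its end) and stays where it is left.
- rocker_raised_end (a point): Point on the top of the white rocker (56 long in the console's x, 24 wide in y, 8 mm thick), 20 mm in front of its pivot, where to press; 55 mm above the desk when off, about 9 mm lower when on. The pivot is 47 mm above the desk, 30 mm in front of to 5 mm behind the console's middle and 30 to 92 mm to its +y side. Moves with the rocker.
- data_box: The narrower console, the same but 150 (x) x 150 (y) mm, without a switch; to be left shut. Fixed. Origin: centre of its underside.
- data_lid (a joint): Angle of the narrow console's lid, rad: 0 shut and caught, positive open. It has the same push-to-open catch: do not press it.
- mug: White mug, 80 mm wide, 95 high, behind the narrow console. Origin: centre of underside.
- mouse: Black computer mouse, 100 x 58 x 31 mm, in front of the wide console. Origin: centre of underside.
- screwdriver: Screwdriver with black handle lying in front of the narrow console, about 0.2 m long. Origin near its middle, on the desk.
- stapler: Black stapler, 140 x 36 x 51 mm, lying fore and aft between the front parts of the consoles. Origin: centre of underside.
- tape_roll: Roll of clear tape lying flat, 90 mm wide, 24 high, between and behind the consoles. Origin: centre of underside.
- adapter: Black power adapter block, 55 x 110 x 32 mm, behind the wide console. Origin: centre of underside.
- screw_jar: Small glass jar with a steel cap, 54 mm wide, 70 high, at the right of the consoles. Origin: centre of underside.

How it is judged (in metres and radians):
On the way, in this order (a step that is already met when the one before it is completed fails the run):
1. the wide console's lid, pressed and let go, has sprung ajar by itself (over 0.5 rad, short of upright, with no finger on it) (value of joint power_lid between 0.5 and 1.5 rad and contact force between power_lid and the arm below 0.5 N and contact force between power_lid and the fingers below 0.5 N), for 0.1 s.
2. the lid has been pushed back past upright and rests open (over 1.75 rad) (value of joint power_lid above 1.75 rad), for 0.2 s.
3. the rocker switch is tipped on (over 0.36 rad) (value of joint rocker above 0.36 rad), for 0.2 s.
At the end, for the whole second after the job is handed in: The wide console's lid rests open beyond 1.75 rad, its rocker switch is tipped on beyond 0.36 rad, the narrow console's lid is shut (within -0.015 to 0.03 rad), and each loose thing on the desk is within 30 mm of where it stood (value of joint power_lid above 1.75 rad and value of joint rocker above 0.36 rad and value of joint data_lid between -0.015 and 0.03 rad and velocity of joint power_lid below 0.1 rad/s and distance of each of mug, mouse, screwdriver, stapler, tape_roll, adapter, screw_jar from where it was at the start of the episode below 0.03 m); the robot touches nothing.
It fails at once if the narrow console's lid opened (value of joint data_lid above 0.1 rad).
It fails at once if a bystander pushed more than 30 mm or lifted (distance of any of mug, mouse, screwdriver, stapler, tape_roll, adapter, screw_jar from where it was at the start of the episode above 0.03 m).
It also fails if it takes over 48 s, if anything falls off the work surface, if the arm or the gripper's body presses on something with over 40 N, if the wrist force passes 120 N, or if a joint passes its speed limit or range.

## Robot

A 7-joint arm with a two-finger parallel gripper is mounted at the origin on the work surface. World frame = base frame: x ahead of the robot, y to its left, z up, the work surface at z = 0. Lengths are in mm, angles in degrees, forces in N, time in s.
With the tool pointing down it reaches from about 400 to 900 mm from the base axis. Payload 5.6 kg.
Tool frame: the origin (TCP) lies at the very end of the fingers, on their centre line; the grasp point (between the pads) lies 19 mm behind it; z points along the fingers, y is the line along which they close (so a half turn about z gives the same grasp; the last joint's range is limited). The gripper opens to 92 mm and grips with 3 to 60 N. Pads are 20 mm wide; open, the fingers measure 128 mm over their backs; the gripper's body (75 mm by 189 mm) begins 69 mm behind the grasp point.
Start: joints at [-70.015, 26.786, -0.665, 91.828, 0.344, 61.387, -3.226], TCP at [248.245, 600.736, 214.592] pointing down, gripper open.
Joint ranges: [-144.91, 144.91], [-17.63, 115.5], [-89.93, 88.59], [15.96, 139.68], [-74.01, 254.01], [8.47, 105.57], [-167.45, 167.45]. Speed limits (degrees/s): [147.25, 147.25, 180, 180, 180, 180, 180].

## Interface

Orientations are given as a 3x3 rotation matrix whose columns are the frame's x, y, z axes.
In Python, from rig import arm, viewer gives the robot as it stands. The module is installed in compiled form; this text tells all that it offers.
- The arm moves only by the tool move_arm, never from a script. Its argument "targets" is a list of rows, each an object with "dp": the shift along the tool's x, y, z in mm, a list of three; "yaw": the turn about the tool's z in degrees. A call has 1 to 5 rows; each row is the pose to reach, as a shift and turn from the pose commanded when the call began, along the tool's axes at that moment; what a row does not reach only later rows make up. A row lasts 1/12 s, in which the tool goes at most 41.7 mm and 7.16 degrees, less where a joint would pass 70% of its speed; a pose out of reach is approached as far as the arm can. A call with a gripper value outside its range is refused whole. "gripper" is the closure, from 0 (fully open) to 1 (shut), set as the call begins (left out, the last holds). The fingers move at their own pace and stop on an object; the grip force is fixed at half the most. Time passes only in rows, so rows that repeat a pose let the fingers close. It gives the time, the measured TCP pose, the force, the opening and the grip force at its end, in the units of the state.
- arm.observe(): the state, without advancing time (a new reading comes with each control period).
- viewer.camera(name): name is "scene" or "top" or "wrist"; returns a dict with "pixels" (480x640x3 uint8, red, green, blue), "fx", "fy", "cx", "cy" (pixels), "pose" (4x4, takes a point from camera to world coordinates); the wrist camera has in their place "mount" (4x4, takes a point from camera to tool coordinates, whose origin is the TCP and whose axes are the flange's). Camera axes: x right, y down, z forward; pixel columns grow to the right and rows downward; lengths in mm; the calibration is good to about 2 mm. A picture is of the moment at which its call begins: read the wrist's pose just before it. There is no depth.
- arm.hand_in(): hands the job in; it is judged then, once.
The state is a dict: "time": time; "joint_pos": joint angles; "qd": joint speeds; "joint_torque": joint torques, N m; "eef_pos": TCP position; "tcp_rot": TCP orientation; "force": force on the tool from outside, world axes, zero at the start; "moment": the same for the moment, N m; "gripper_width": finger opening in mm; "finger_force": force on a finger pad.
Only numpy, scipy, OpenCV 4.12 (cv2) and the standard library are available. Lean on these libraries where they do the work, as an engineer would, in place of code of your own. Each camera call takes 0.05 s, during which the arm holds its last target. There are 200 camera calls.

## Working session

There is one attempt and no reset: what is moved stays moved. The work goes in short steps, Python scripts to look and compute and a tool call to move; the robot and the scene stay as the last step left them, time stands still between calls to the robot, and variables do not carry over. Pictures are saved under pics/ and viewed, at most 10 in all, crops included, and the job is handed in when it is done.

Besides the shell and the picture viewer there is one more tool, called after "Request:" as a command line: name --argument value ..., lists and objects as JSON in quotes. move_arm: Moves the arm, as the interface text tells. Its arguments: {"type":"object","properties":{"targets":{"type":"array"},"gripper":{"type":"number"}},"required":["targets"]}

```bash
mkdir -p pics; python3 - <<'E'
from rig import arm, viewer
import cv2,numpy as np
s=arm.observe(); print(s['time'],s['eef_pos'],np.round(s['tcp_rot'],3),s['force'],s['gripper_width'])
for n in('top','scene'):
    c=viewer.camera(n); cv2.imwrite(f'pics/{n}0.png',c['pixels'][:,:,::-1]); print(n,c['fx'],c['fy'],c['cx'],c['cy'],np.round(c['pose'],4).tolist())
E
```

```text
0.0 [248.04952796 600.19049662 213.64696632] [[-0.924  0.382 -0.001]
 [ 0.382  0.924 -0.002]
 [-0.    -0.002 -1.   ]] [ 0.23753761 -0.30305109 -0.31766428] 92.09208864664821
top 619.4500949179461 619.4500949179461 324.7012529782871 245.2445920033756 [[0.0176, -0.9962, 0.0854, 445.5474], [-0.9997, -0.016, 0.0199, -85.9777], [-0.0184, -0.0857, -0.9961, 1396.5262], [0.0, 0.0, 0.0, 1.0]]
scene 530.3660439823307 530.3660439823307 316.21034151296556 241.13040438914175 [[0.4667, 0.5257, -0.7112, 1446.2211], [0.8843, -0.288, 0.3675, -524.6183], [-0.0116, -0.8004, -0.5993, 849.6133], [0.0, 0.0, 0.0, 1.0]]
```

View pics/top0.png

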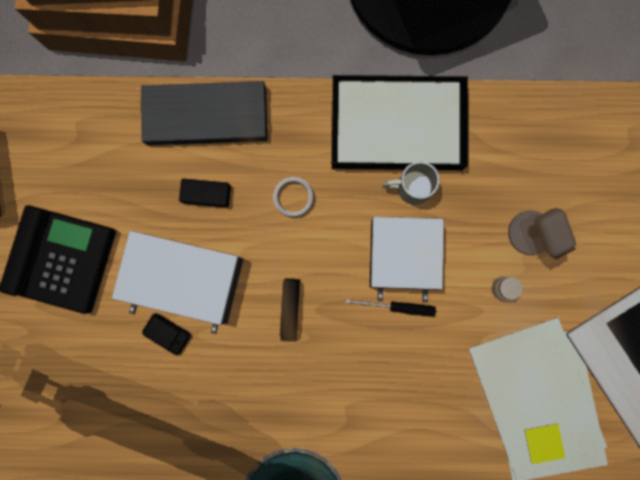

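View pics/scene0.png

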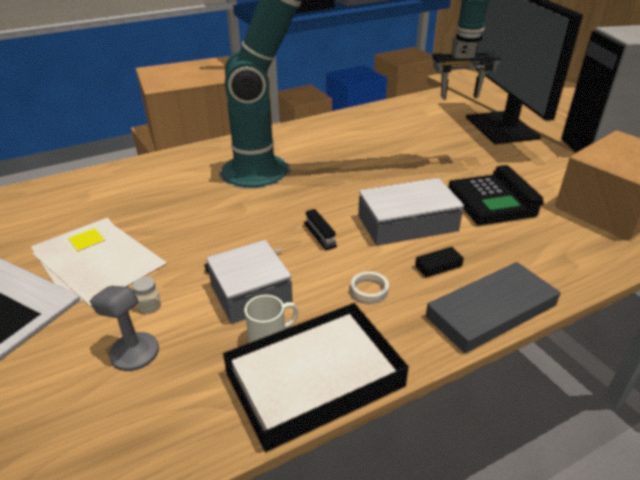

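The top view shows the wide lid with corners near (130,233), (242,257), (226,323) and (113,299). The mouse is in front at (166,334), and the phone is on the left at about (60,258). The scene view confirms both lids are shut.

```bash
cat > h.py <<'E'
import numpy as np,cv2
from rig import arm,viewer
def ray(c,uv,z,pose=None):
    P=c['pose'] if pose is None else pose
    uv=np.atleast_2d(uv).astype(float)
    d=np.c_[(uv[:,0]-c['cx'])/c['fx'],(uv[:,1]-c['cy'])/c['fy'],np.ones(len(uv))]@P[:3,:3].T
    o=P[:3,3]; return o+d*((z-o[2])/d[:,2])[:,None]
def proj(c,X,pose=None):
    P=c['pose'] if pose is None else pose
    q=(np.atleast_2d(X)-P[:3,3])@P[:3,:3]
    return np.c_[c['fx']*q[:,0]/q[:,2]+c['cx'],c['fy']*q[:,1]/q[:,2]+c['cy']]
def tool(delta):  # world shift -> tool axes
    return arm.observe()['tcp_rot'].T@np.asarray(delta,float)
E
python3 - <<'E'
from h import *
c=viewer.camera('top'); im=c['pixels']; hsv=cv2.cvtColor(im,cv2.COLOR_RGB2HSV)
m=((hsv[...,1]<50)&(hsv[...,2]>140)).astype(np.uint8)
m=cv2.morphologyEx(m,cv2.MORPH_OPEN,np.ones((7,7)))
n,l,st,ce=cv2.connectedComponentsWithStats(m)
for p in((180,278),(408,255)):
    k=l[p[1],p[0]]; ys,xs=np.where(l==k)
    W=ray(c,np.c_[xs,ys],84)[:,:2].astype(np.float32)
    r=cv2.minAreaRect(W); print(r,cv2.boxPoints(r).round(1).tolist(),len(xs), W.mean(0))
s=arm.observe();print(s['joint_pos'])
E
```

```text
((485.576904296875, 259.6396179199219), (237.94972229003906, 149.38015747070312), 77.62223815917969) [[387.1000061035156, 159.39999389648438], [533.0, 127.4000015258789], [584.0, 359.79998779296875], [438.1000061035156, 391.8999938964844]] 7813 [485.16412 259.213  ]
((546.5081787109375, -235.40145874023438), (148.93661499023438, 148.29745483398438), 89.33525848388672) [[471.5, -309.0], [619.7999877929688, -310.70001220703125], [621.5, -161.8000030517578], [473.20001220703125, -160.10000610351562]] 4892 [ 546.4274  -234.93137]
[-70.01575066  26.82380476  -0.66410732  91.86651548   0.34560166
  61.38808392  -3.22590552]
```

Request:
move_arm --targets '[{"dp":[-29,-23,5],"yaw":-2},{"dp":[-58,-46,10],"yaw":-4},{"dp":[-87,-70,15],"yaw":-6},{"dp":[-116,-94,20],"yaw":-8},{"dp":[-145,-117,25],"yaw":-10}]' --gripper 1

```text
time: 0.57
eef_pos: [337.9, 435.3, 189.2]
tcp_rot: [[-0.977, 0.214, -0.0], [0.214, 0.977, -0.0], [0.0, -0.0, -1.0]]
force: [0.7, -0.0, -0.3]
gripper_width: 60.4
finger_force: 0.0
```

```bash
python3 - <<'E'
from h import *
s=arm.observe(); print(s['eef_pos'],s['tcp_rot'].round(3).tolist(),tool(np.array([426.9,272.4,115])-s['eef_pos']),s['gripper_width'])
E
```

```text
[337.94739818 435.31460694 189.16288376] [[-0.977, 0.214, -0.0], [0.214, 0.977, -0.0], [0.0, -0.0, -1.0]] [-121.71182112 -140.11069262   74.22327307] 60.405006029598255
```

Request:
move_arm --targets '[{"dp":[-24,-28,15]},{"dp":[-49,-56,30]},{"dp":[-73,-84,45]},{"dp":[-98,-112,60]},{"dp":[-122,-140,74]}]'

```text
invalid input at $.targets[0]: expected keys dp, yaw
```

Request:
move_arm --targets '[{"dp":[0,0,0]},{"dp":[0,0,0]}]'

```text
invalid input at $.targets[0]: expected keys dp, yaw
```

```bash
python3 - <<'E'
from h import *
s=arm.observe(); print(s['eef_pos'],tool(np.array([426.9,272.4,115])-s['eef_pos']),s['gripper_width'],s['force'])
c=viewer.camera('scene'); cv2.imwrite('pics/s1.png',cv2.resize(c['pixels'][100:300,280:520,::-1],None,fx=3,fy=3))
E
```

```text
[337.94739818 435.31460694 189.16288376] [-121.71182112 -140.11069262   74.22327307] 60.405006029598255 [ 0.66858436 -0.02671588 -0.27257419]
```

View pics/s1.png

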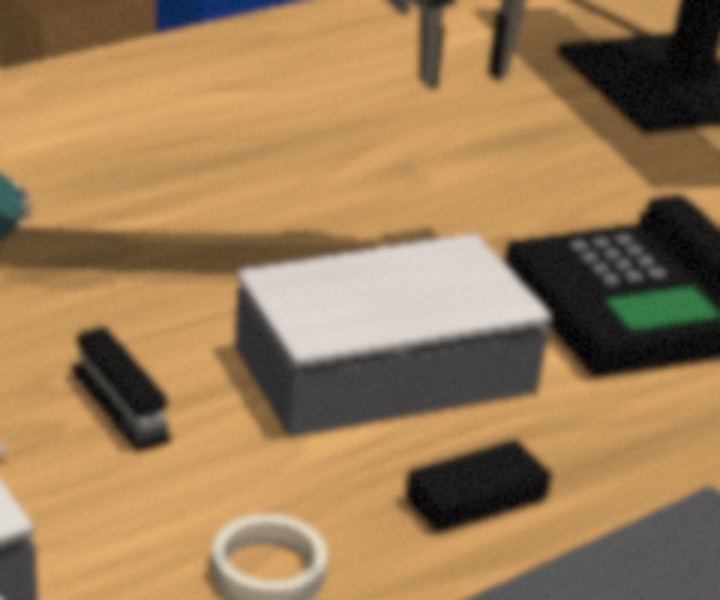

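The move was refused because each row needs a yaw value. The picture shows the open fingers at about (460,50) in the crop, with the lid still shut below them. I'll repeat the move with yaw.

Request:
move_arm --targets '[{"dp":[-24,-28,15],"yaw":0},{"dp":[-49,-56,30],"yaw":0},{"dp":[-73,-84,45],"yaw":0},{"dp":[-98,-112,60],"yaw":0},{"dp":[-122,-140,74],"yaw":0}]'

```text
time: 1.03
eef_pos: [427.0, 272.7, 115.0]
tcp_rot: [[-0.977, 0.216, 0.0], [0.216, 0.977, 0.0], [-0.0, 0.0, -1.0]]
force: [0.1, 0.6, 0.5]
gripper_width: 23.5
finger_force: 0.0
```

Request:
move_arm --targets '[{"dp":[0,0,0],"yaw":0},{"dp":[0,0,0],"yaw":0}]'

```text
time: 1.2
eef_pos: [427.1, 271.8, 114.8]
tcp_rot: [[-0.975, 0.221, -0.001], [0.221, 0.975, -0.002], [0.001, -0.002, -1.0]]
force: [0.9, 0.8, 0.3]
gripper_width: 10.1
finger_force: 0.0
```

```bash
python3 - <<'E'
from h import *
s=arm.observe(); print(s['eef_pos'],tool(np.array([426.9,272.4,115])-s['eef_pos']),s['gripper_width'],s['force'])
E
```

```text
[427.07639523 271.81312177 114.76958804] [ 0.30173874  0.53303777 -0.2312044 ] 10.099926278177405 [0.87329709 0.82233945 0.34820552]
```

Request:
move_arm --targets '[{"dp":[0,0,8],"yaw":0},{"dp":[0,0,16],"yaw":0},{"dp":[0,0,23],"yaw":0},{"dp":[0,0,28],"yaw":0},{"dp":[0,0,28],"yaw":0}]'

```text
time: 1.62
eef_pos: [425.3, 274.6, 86.2]
tcp_rot: [[-0.977, 0.214, -0.002], [0.214, 0.977, -0.001], [0.002, -0.002, -1.0]]
force: [0.5, -0.4, -0.1]
gripper_width: 0.5
finger_force: 0.0
```

Request:
move_arm --targets '[{"dp":[0,0,2],"yaw":0},{"dp":[0,0,4],"yaw":0},{"dp":[0,0,6],"yaw":0},{"dp":[0,0,6],"yaw":0}]'

```text
time: 1.95
eef_pos: [426.2, 274.8, 81.8]
tcp_rot: [[-0.977, 0.215, -0.0], [0.215, 0.977, 0.001], [0.0, 0.001, -1.0]]
force: [-2.5, 0.6, 4.8]
gripper_width: 0.4
finger_force: 2.5
```

Request:
move_arm --targets '[{"dp":[0,0,1],"yaw":0},{"dp":[0,0,2],"yaw":0},{"dp":[0,0,2],"yaw":0}]'

```text
time: 2.2
eef_pos: [426.1, 274.8, 80.0]
tcp_rot: [[-0.977, 0.215, -0.0], [0.215, 0.977, 0.001], [0.0, 0.001, -1.0]]
force: [-3.6, 0.0, 4.8]
gripper_width: 0.7
finger_force: 2.6
```

Request:
move_arm --targets '[{"dp":[20,0,-36],"yaw":0},{"dp":[48,0,-66],"yaw":0},{"dp":[65,0,-100],"yaw":0},{"dp":[65,0,-120],"yaw":0},{"dp":[65,0,-120],"yaw":0}]'

```text
time: 2.62
eef_pos: [364.5, 290.5, 204.0]
tcp_rot: [[-0.977, 0.214, 0.007], [0.214, 0.977, 0.006], [-0.005, 0.008, -1.0]]
force: [0.6, -0.2, 0.1]
gripper_width: 0.5
finger_force: 0.0
```

```bash
python3 - <<'E'
from h import *
s=arm.observe(); print(s['eef_pos'],s['force'])
c=viewer.camera('scene'); cv2.imwrite('pics/s2.png',cv2.resize(c['pixels'][100:300,280:520,::-1],None,fx=3,fy=3))
E
```

```text
[364.53366606 290.49118817 204.04576968] [ 0.63344729 -0.18219015  0.09261664]
```

View pics/s2.png

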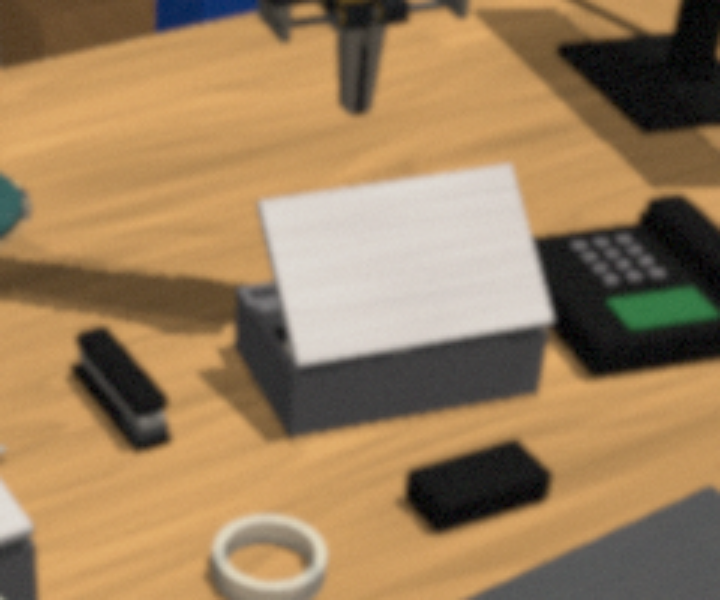

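The lid is ajar at about 0.8 rad, with its front edge at about (262,200)–(512,165) in the crop, and the finger is clear of it. Next I'll lower the finger and come in from the front.

Request:
move_arm --targets '[{"dp":[0,-2,25],"yaw":0},{"dp":[-10,-4,50],"yaw":0},{"dp":[-30,-4,54],"yaw":0},{"dp":[-55,-4,54],"yaw":0},{"dp":[-60,-4,54],"yaw":0}]'

```text
time: 3.08
eef_pos: [423.8, 269.0, 143.7]
tcp_rot: [[-0.976, 0.22, 0.0], [0.22, 0.976, -0.002], [-0.001, -0.002, -1.0]]
force: [0.7, -0.3, 0.6]
gripper_width: 0.5
finger_force: 0.0
```

Request:
move_arm --targets '[{"dp":[-15,0,0],"yaw":0},{"dp":[-30,0,0],"yaw":0},{"dp":[-45,0,-8],"yaw":0},{"dp":[-60,0,-16],"yaw":0},{"dp":[-70,0,-25],"yaw":0}]'

```text
time: 3.5
eef_pos: [490.0, 255.3, 169.9]
tcp_rot: [[-0.976, 0.217, -0.001], [0.217, 0.976, -0.001], [0.001, -0.001, -1.0]]
force: [-0.8, 0.7, -0.8]
gripper_width: 0.5
finger_force: 0.2
```

Request:
move_arm --targets '[{"dp":[-17,0,-6],"yaw":0},{"dp":[-34,0,-12],"yaw":0},{"dp":[-50,0,-18],"yaw":0},{"dp":[-62,0,-20],"yaw":0},{"dp":[-72,0,-20],"yaw":0}]'

```text
time: 3.92
eef_pos: [560.8, 240.0, 190.5]
tcp_rot: [[-0.976, 0.217, 0.001], [0.217, 0.976, -0.0], [-0.001, 0.0, -1.0]]
force: [-0.4, -1.1, -0.5]
gripper_width: 0.5
finger_force: 0.0
```

Request:
move_arm --targets '[{"dp":[-8,0,0],"yaw":0},{"dp":[-14,0,0],"yaw":0},{"dp":[-14,0,0],"yaw":0}]'

```text
time: 4.17
eef_pos: [573.8, 237.1, 189.9]
tcp_rot: [[-0.976, 0.217, -0.0], [0.217, 0.976, -0.001], [0.0, -0.001, -1.0]]
force: [-0.7, 0.6, 0.5]
gripper_width: 0.4
finger_force: 0.0
```

```bash
python3 - <<'E'
from h import *
s=arm.observe(); print(s['eef_pos'],s['force'])
c=viewer.camera('scene'); cv2.imwrite('pics/s3.png',cv2.resize(c['pixels'][60:260,280:520,::-1],None,fx=3,fy=3))
E
```

```text
[573.77364888 237.07118911 189.91472496] [-0.6895669   0.57605834  0.47913552]
```

View pics/s3.png

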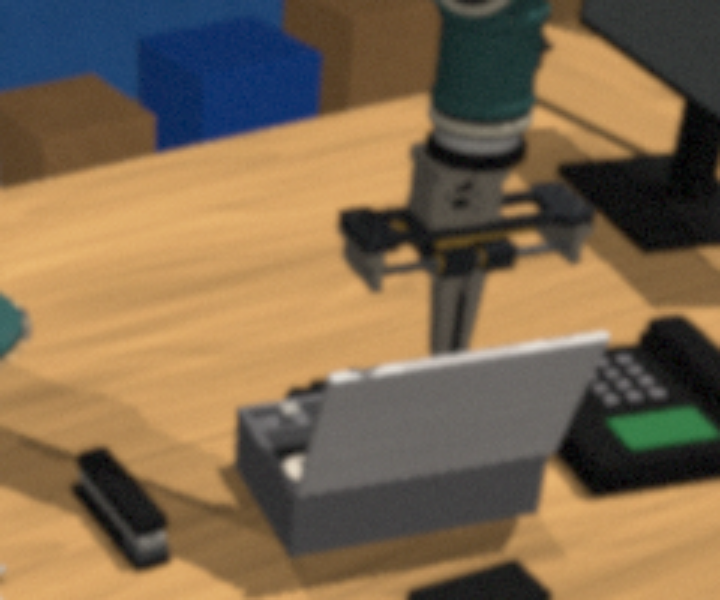

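The lid has gone past upright and leans back at its stop, with its top edge at about (330,380)–(605,340). I'll retract and look for the rocker.

Request:
move_arm --targets '[{"dp":[35,5,-8],"yaw":0},{"dp":[70,15,-16],"yaw":0},{"dp":[105,25,-24],"yaw":0},{"dp":[140,35,-30],"yaw":0},{"dp":[160,40,-30],"yaw":0}]'

```text
time: 4.63
eef_pos: [421.4, 314.2, 221.8]
tcp_rot: [[-0.978, 0.211, -0.0], [0.211, 0.978, 0.002], [0.001, 0.002, -1.0]]
force: [0.4, 0.1, 0.5]
gripper_width: 0.2
finger_force: 0.0
```

Request:
move_arm --targets '[{"dp":[0,0,0],"yaw":0},{"dp":[0,0,0],"yaw":0}]'

```text
time: 4.8
eef_pos: [424.0, 312.2, 220.9]
tcp_rot: [[-0.977, 0.212, 0.0], [0.212, 0.977, 0.0], [-0.0, 0.0, -1.0]]
force: [0.4, 0.0, 0.4]
gripper_width: 0.4
finger_force: 0.0
```

```bash
python3 - <<'E'
from h import *
s=arm.observe(); T=np.eye(4);T[:3,:3]=s['tcp_rot'];T[:3,3]=s['eef_pos']
w=viewer.camera('wrist'); t=viewer.camera('top')
np.savez('w.npz',T=T@w['mount'],pix=w['pixels'],K=[w['fx'],w['fy'],w['cx'],w['cy']])
print(s['eef_pos'],w['mount'].round(3).tolist())
a=cv2.resize(t['pixels'][210:350,90:270,::-1],(617,480)) 
cv2.imwrite('pics/w4.png',w['pixels'][:,:,::-1]);cv2.imwrite('pics/t4.png',a)
E
```

```text
[424.03698819 312.20227409 220.89148615] [[-0.0, -0.969, -0.248, 70.208], [1.0, -0.0, -0.0, 0.132], [0.0, -0.248, 0.969, -169.559], [0.0, 0.0, 0.0, 1.0]]
```

View pics/w4.png

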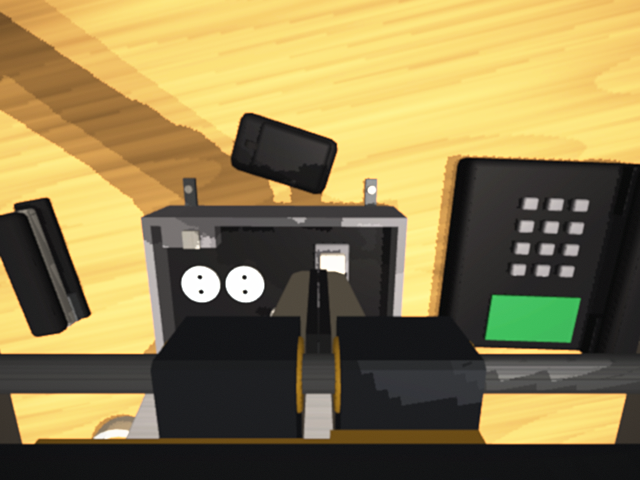

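View pics/t4.png

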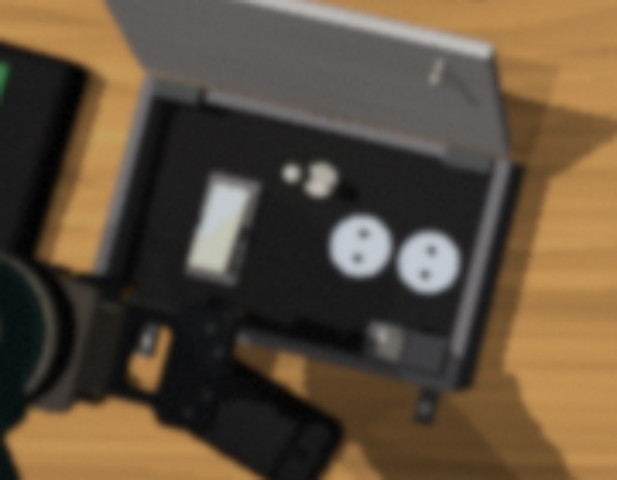

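The top view shows the rocker, bright, spanning about (190,268)–(250,182) in the crop. The front end is at the lower left, and the pin is at (320,180). In the wrist view the raised front end is at about (331,262).

```bash
python3 - <<'E'
from h import *
ex=np.array([.977,-.2145]);ey=np.array([.2145,.977]);o=np.array([485.5,259.5])
def box(W): return np.c_[(W[:,:2]-o)@ex,(W[:,:2]-o)@ey]
c=viewer.camera('top'); g=cv2.cvtColor(c['pixels'],cv2.COLOR_RGB2GRAY)
m=(g>120).astype(np.uint8); n,l=cv2.connectedComponents(m,connectivity=4); k=l[276,155]; ys,xs=np.where(l==k)
W=ray(c,np.c_[xs,ys],50); B=box(W).astype(np.float32); print(len(xs),cv2.minAreaRect(B),B.min(0),B.max(0),B.mean(0))
d=np.load('w.npz'); K=d['K']; w=dict(zip(('fx','fy','cx','cy'),K))
print('front end wrist',box(ray(w,[(320,250),(346,250),(333,255)],58,d['T'])))
E
```

```text
299 ((-8.75600814819336, 53.60161209106445), (25.19805145263672, 58.249446868896484), 86.12982940673828) [-37.699566  39.590496] [20.25432 66.55262] [-8.498692 53.480885]
front end wrist [[-43.73703451  40.39720123]
 [-43.78601655  64.82282939]
 [-38.85114533  52.66976794]]
```

Request:
move_arm --targets '[{"dp":[-20,8,20],"yaw":0},{"dp":[-41,15,45],"yaw":0},{"dp":[-41,15,85],"yaw":0},{"dp":[-41,15,120],"yaw":0},{"dp":[-41,15,146],"yaw":0}]'

```text
time: 5.37
eef_pos: [469.0, 314.9, 71.3]
tcp_rot: [[-0.976, 0.218, -0.002], [0.218, 0.976, -0.003], [0.001, -0.003, -1.0]]
force: [0.8, -0.4, -0.2]
gripper_width: 0.5
finger_force: 0.0
```

Request:
move_arm --targets '[{"dp":[0,0,5],"yaw":0},{"dp":[0,0,10],"yaw":0},{"dp":[0,0,14],"yaw":0},{"dp":[0,0,14],"yaw":0}]'

```text
time: 5.7
eef_pos: [469.7, 317.3, 61.4]
tcp_rot: [[-0.976, 0.216, 0.001], [0.216, 0.976, 0.001], [-0.001, 0.001, -1.0]]
force: [0.9, 0.3, 0.1]
gripper_width: 0.0
finger_force: 0.0
```

Request:
move_arm --targets '[{"dp":[2,0,3],"yaw":0},{"dp":[2,0,6],"yaw":0},{"dp":[2,0,10],"yaw":0},{"dp":[2,0,13],"yaw":0},{"dp":[2,0,14],"yaw":0}]'

```text
time: 6.12
eef_pos: [466.4, 318.7, 48.1]
tcp_rot: [[-0.977, 0.215, -0.0], [0.215, 0.977, 0.001], [0.001, 0.001, -1.0]]
force: [-7.8, -1.6, 20.1]
gripper_width: 0.5
finger_force: 10.7
```

Request:
move_arm --targets '[{"dp":[0,0,2],"yaw":0},{"dp":[0,0,3],"yaw":0},{"dp":[0,0,3],"yaw":0}]'

```text
time: 6.37
eef_pos: [466.5, 318.8, 47.7]
tcp_rot: [[-0.977, 0.215, -0.0], [0.215, 0.977, 0.002], [0.001, 0.002, -1.0]]
force: [-11.4, -5.4, 34.5]
gripper_width: 0.1
finger_force: 17.9
```

The finger meets a hard stop at z of about 48, which matches the rocker being fully on. I'll lift off and check.

Request:
move_arm --targets '[{"dp":[0,0,-20],"yaw":0},{"dp":[0,0,-55],"yaw":0},{"dp":[0,0,-95],"yaw":0},{"dp":[20,0,-130],"yaw":0},{"dp":[50,0,-155],"yaw":0}]'

```text
time: 6.78
eef_pos: [421.1, 328.0, 202.0]
tcp_rot: [[-0.975, 0.22, 0.005], [0.22, 0.975, 0.003], [-0.005, 0.004, -1.0]]
force: [-0.6, 0.9, -0.3]
gripper_width: 0.7
finger_force: 0.0
```

Request:
move_arm --targets '[{"dp":[30,10,-20],"yaw":0},{"dp":[60,20,-30],"yaw":0},{"dp":[60,20,-30],"yaw":0},{"dp":[60,20,-30],"yaw":0},{"dp":[60,20,-30],"yaw":0}]'

```text
time: 7.2
eef_pos: [364.2, 360.2, 228.4]
tcp_rot: [[-0.976, 0.216, 0.001], [0.216, 0.976, -0.0], [-0.001, -0.0, -1.0]]
force: [-0.5, 0.0, -0.0]
gripper_width: 0.5
finger_force: 0.0
```

```bash
python3 - <<'E'
from h import *
s=arm.observe(); print(s['eef_pos'],s['force'],s['qd'].max())
w=viewer.camera('wrist'); t=viewer.camera('top')
a=cv2.resize(t['pixels'][210:350,90:270,::-1],(411,320)); b=cv2.resize(w['pixels'][100:400,120:500,::-1],(380,320))
cv2.imwrite('pics/f.png',np.hstack([a,b]))
E
```

```text
[364.21677564 360.22922765 228.38371724] [-0.48292833  0.04221115 -0.04703188] 1.0236622449887238
```

View pics/f.png

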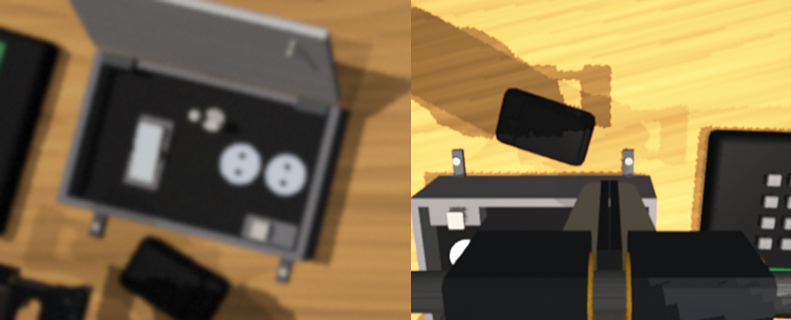

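The lid is open, and the rocker at (148,152) is now evenly lit with its housing visible at the back. The mouse and other things near the console are where they stood, and the arm is clear.

```bash
python3 -c "
from rig import arm
print(arm.hand_in())"
```

```text
the job is handed in; nothing more can be done
None
```

The job is handed in, though no verdict came back: the wide lid popped ajar by itself and was pushed fully open, the rocker was pressed to its stop, and the arm ended clear with nothing nearby moved; the narrow console was never touched.

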